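# Pass a filter element through the flange gauge both ways

## Robot

A 6-joint arm with a two-finger parallel gripper is mounted at the origin on the work surface. World frame = base frame: x ahead of the robot, y to its left, z up, the work surface at z = 0. Lengths are in mm, angles in rad, forces in N, time in s.
With the tool pointing down it reaches from about 250 to 725 mm from the base axis. Payload 4 kg.
Tool frame: the origin (TCP) lies at the very end of the fingers, on their centre line; the grasp point (between the pads) lies 19 mm behind it; z points along the fingers, y is the line along which they close (so a half turn about z gives the same grasp; the last joint's range is limited). The gripper opens to 85 mm and grips with 20 to 120 N. Pads are 22 mm wide; open, the fingers measure 114 mm over their backs; the gripper's body (76 mm by 85 mm) begins 54 mm behind the grasp point. The pads swing forward as they close: fully open they stand 13 mm farther back than shut.
Start: joints at [-1.127, 0.241, 0.005, 1.335, 0, 1.571], TCP at [214.685, -451.563, 202.806] pointing down, gripper open.
Joint ranges: [-2.72, 2.72], [-1.05, 1.87], [-1.09, 1.28], [-1.99, 2.15], [-1.42, 1.44], [-3.14, 3.14]. Speed limits (rad/s): [2.79, 2.79, 3.14, 3.14, 3.14, 3.14].

## Interface

Orientations are given as a 3x3 rotation matrix whose columns are the frame's x, y, z axes.
In Python, from station import ctrl gives the robot as it stands. The module is installed in compiled form; this text tells all that it offers.
- The arm moves only by the tool carry_out, never from a script. Its argument "moves" is a list that holds one entry, the list of rows, each a list of 7 numbers: the turn, a rotation vector about the world's x, y, z normalised to -1 to 1, where 1 is 1.5 rad, then the shift along the world's x, y, z normalised to -1 to 1, where 1 is 0.8 m, then the opening, from 0 (shut) to 1 (fully open). In form: [[[wx, wy, wz, x, y, z, hand], ...]]. A call has 1 to 10 rows; each row shifts and turns the commanded pose from where the row before left it; what a row does not reach is not made up. A row lasts 1/8 s, in which the tool goes at most 62.5 mm and 10.7 degrees, less where a joint would pass 70% of its speed; a pose out of reach is approached as far as the arm can. A call with a number of a shift or a turn outside -1 to 1 is refused whole. A call with a gripper value outside its range is refused whole. The fingers move at their own pace and stop on an object; "force" is the grip in N (left out, the last holds). Time passes only in rows, so rows that do not move let the fingers close. It gives the time, the measured TCP pose, the force, the opening and the grip force at its end, in the units of the state.
- ctrl.observe(): the state, without advancing time (a new reading comes with each control period).
- ctrl.read_camera(name): name is "scene" or "top" or "wrist"; returns (picture, depth): 384x512x3 uint8, red, green, blue; 384x512 float32, mm along the optical axis (not along the pixel's ray), 0 where there is no reading.
- ctrl.calibration(name): a dict with "fx", "fy", "cx", "cy" (pixels), "dist" ([k1, k2, p1, p2, k3] as OpenCV has them; the pictures are not rectified), "R" (3x3) and "t" (3): a world point X has camera coordinates R X + t; the wrist camera has in their place "hand_eye" (4x4, takes a point from camera to tool coordinates, whose origin is the TCP and whose axes are the flange's). Camera axes: x right, y down, z forward; pixel columns grow to the right and rows downward; lengths in mm; the calibration is good to about 2 mm. A picture is of the moment at which its call begins: read the wrist's pose just before it. calibration takes no time and is no camera call.
- ctrl.job_done(): hands the job in; it is judged then, once.
The state is a dict: "t": time; "qpos": joint angles; "qvel": joint speeds; "effort": joint torques, N m; "tcp_pos": TCP position; "orientation": TCP orientation; "ft_force": force on the tool from outside, world axes, zero at the start; "moment": the same for the moment, N m; "width": opening from 0.0 (shut) to 1.0 (fully open); "gripper_force": force on a finger pad.
Only numpy, scipy, OpenCV 4.12 (cv2) and the standard library are available. Lean on these libraries where they do the work, as an engineer would, in place of code of your own. Each camera call takes 0.05 s, during which the arm holds its last target. There are 200 camera calls.

## Task

Check the square flange of the red-striped filter element in the slotted gauge: keeping it upright, slide it in at the green mouth, flange under the two steel lips and red stripe pointing along the channel, and right out at the far end; then give it a quarter turn and slide it back under the lips with the stripe across the channel, out at the green mouth. Finally stand it upright and let go on the free half of the cardboard pad, beside the blue-striped element already passed, without disturbing the other things.

Things in the scene. Friction and masses are not known exactly. Their poses are not given: they have to be found in the camera images.
- element: Workpiece: yellow filter element, upright, 0.2 kg. Square steel flange 70 x 70 mm, 6 mm thick, at the bottom; yellow pleated cylinder 42 mm in diameter (grip here) up to 66 mm; dark cap up to 72 mm. Origin: centre of the flange's underside, z up, x and y square to its edges. A red stripe runs along x over cap and flange.
- gauge: Flange gauge, fixed: grey plate 140 x 290 mm, 8 mm thick, long side along its y, with a channel along y in its middle (y = -30 to +30 mm), open at both ends. Low flared guides 12 mm high lead into both mouths and end at y = +-66 mm; those at the +y mouth are green, the others dark. Origin: centre of the plate's underside, z up.
- gauge_channel (a point): Centre of the channel's floor (the plate's top, 8 mm up), axes as the gauge's. Side walls at x = +-39 mm, 12 mm high, carry two flat steel lips 8 mm thick (12 to 20 mm above this point) that overhang the channel and leave a slot 54 mm wide (x = +-27 mm). The element's flange passes below the lips, its cylinder through the slot.
- gauge_green (a point): Middle of the green mouth's guides on the plate's top, 60 mm from the channel's centre along the gauge's +y.
- pad: Cardboard pad, fixed, 150 x 260 mm, 4 mm thick, long side along its y. Origin at the centre of its underside. The passed element stands on its +y half.
- pad_free (a point): Centre of the free half of the cardboard pad, on its upper face (pad y = -65 mm); axes as the pad's.
- passed: Bystander like the workpiece but with a blue stripe, standing on the pad's +y half. Origin under its flange's centre.
- tube: Bystander: perforated steel tube 38 mm in diameter, 58 mm high, standing. Origin under its centre.
- disc: Bystander: flat steel end disc with a hole, 64 mm in diameter, 6 mm thick, lying on the table. Origin under its centre.
- canister: Bystander: blue filter can 72 mm in diameter, 95 mm high. Origin under its centre.
- canister2: Bystander: black filter can 72 mm in diameter, 95 mm high. Origin under its centre.

How it is judged (in metres and radians):
On the way, in this order (a step that is already met when the one before it is completed fails the run):
1. the flange enters the green mouth under the lips, stripe along the channel (y of element in the frame of gauge between 0.02 and 0.055 m and x of element in the frame of gauge between -0.012 and 0.012 m and z of element in the frame of gauge below 0.019 m and angle between the x axis of element and the y axis of gauge, either way round below 0.2 rad), for 0.05 s.
2. the flange is in the middle under the lips, stripe along the channel (y of element in the frame of gauge between -0.015 and 0.015 m and x of element in the frame of gauge between -0.012 and 0.012 m and z of element in the frame of gauge below 0.019 m and angle between the x axis of element and the y axis of gauge, either way round below 0.2 rad), for 0.05 s.
3. it comes out at the far end (y of element in the frame of gauge below -0.06 m and x of element in the frame of gauge between -0.03 and 0.03 m and z of element in the frame of gauge below 0.03 m), for 0.05 s.
4. it enters the far mouth under the lips, stripe across the channel (y of element in the frame of gauge between -0.055 and -0.02 m and x of element in the frame of gauge between -0.012 and 0.012 m and z of element in the frame of gauge below 0.019 m and angle between the y axis of element and the y axis of gauge, either way round below 0.2 rad), for 0.05 s.
5. the flange is in the middle under the lips, stripe across the channel (y of element in the frame of gauge between -0.015 and 0.015 m and x of element in the frame of gauge between -0.012 and 0.012 m and z of element in the frame of gauge below 0.019 m and angle between the y axis of element and the y axis of gauge, either way round below 0.2 rad), for 0.05 s.
6. it comes out at the green mouth (y of element in the frame of gauge above 0.06 m and x of element in the frame of gauge between -0.03 and 0.03 m and z of element in the frame of gauge below 0.03 m), for 0.05 s.
At the end, for the whole second after the job is handed in: The red-striped element stands upright (within 0.08 rad) and at rest on the free half of the pad: its centre within 45 mm (pad x) and 40 mm (pad y) of the centre of that half, flange flat on the cardboard (x of element in the frame of pad_free between -0.045 and 0.045 m and y of element in the frame of pad_free between -0.04 and 0.04 m and z of element in the frame of pad_free between -0.003 and 0.004 m and angle between element's own z axis and vertical below 0.08 rad and linear speed of element below 0.02 m/s and angular speed of element below 0.2 rad/s); the robot touches nothing.
It fails at once if the passed element is moved more than 20 mm or tipped (distance of passed from where it was at the start of the episode above 0.02 m or angle between passed's own z axis and vertical above 0.3 rad).
It fails at once if the steel tube or disc is moved more than 20 mm or tipped (distance of any of tube, disc from where it was at the start of the episode above 0.02 m or angle between any of tube, disc's own z axis and vertical above 0.3 rad).
It fails at once if the blue or black can is moved more than 20 mm or tipped (distance of any of canister, canister2 from where it was at the start of the episode above 0.02 m or angle between any of canister, canister2's own z axis and vertical above 0.3 rad).
It fails at once if the workpiece is tipped more than 0.5 rad (angle between element's own z axis and vertical above 0.5 rad).
It also fails if it takes over 54 s, if anything falls off the work surface, if the arm or the gripper's body presses on something with over 40 N, if the wrist force passes 120 N, or if a joint passes its speed limit or range.

## Working session

There is one attempt and no reset: what is moved stays moved. The work goes in short steps, Python scripts to look and compute and a tool call to move; the robot and the scene stay as the last step left them, time stands still between calls to the robot, and variables do not carry over. Pictures are saved under pics/ and viewed, at most 10 in all, crops included, and the job is handed in when it is done.

Besides the shell and the picture viewer there is one more tool, called after "Call:" as name(argument=value, ...) on one line, values as JSON. carry_out: Moves the arm, as the interface text tells. Its arguments: {"type":"object","properties":{"moves":{"type":"array","items":{"type":"array","items":{"type":"array","items":{"type":"number","minimum":-1,"maximum":1}}}},"force":{"type":"number"}},"required":["moves"]}

```bash
mkdir -p pics
cat > h.py <<'E'
import numpy as np, cv2
from station import ctrl
def snap(n,f):
    p,d=ctrl.read_camera(n); cv2.imwrite(f'pics/{f}.png',p[:,:,::-1]); np.savez(f'pics/{f}.npz',p=p,d=d); return p,d
def ray(n,uv,z):
    c=ctrl.calibration(n); K=np.array([[c['fx'],0,c['cx']],[0,c['fy'],c['cy']],[0,0,1]])
    q=cv2.undistortPoints(np.array(uv,float).reshape(-1,1,2),K,np.array(c['dist'])).reshape(-1,2)
    R=np.array(c['R']);t=np.array(c['t']).ravel(); o=-R.T@t
    dr=np.c_[q,np.ones(len(q))]@R
    return o+dr*((z-o[2])/dr[:,2])[:,None]
E
python3 - <<'E'
from h import *
snap('top','top0');snap('scene','scene0')
for n in('top','scene'):
    c=ctrl.calibration(n);R=np.array(c['R']);print(n,(-R.T@np.array(c['t']).ravel()).round(),R[2].round(2),c['fx'])
s=ctrl.observe();print(s['t'],s['orientation'],s['width'])
E
```

```text
top [454.  66. 972.] [ 0.13  0.01 -0.99] 420.30070211643795
scene [1062. -345.  781.] [-0.5   0.43 -0.75] 414.54050747656856
0.1 [[ 9.03125140e-01  4.29376710e-01 -7.88893308e-04]
 [ 4.29377434e-01 -9.03123613e-01  1.66094957e-03]
 [ 7.04888686e-07 -1.83877830e-03 -9.99998309e-01]] 0.9997694828425933
```

View pics/top0.png

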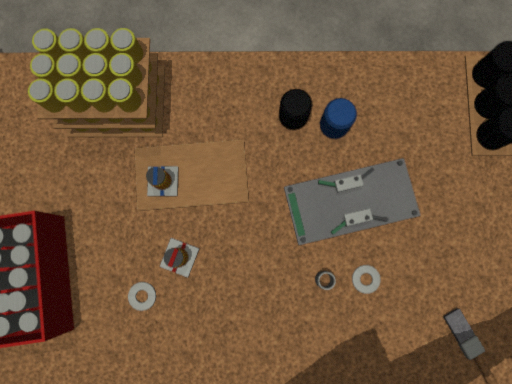

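View pics/scene0.png

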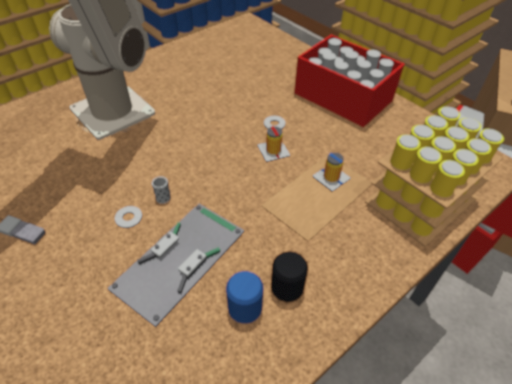

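The top view shows the red element at (180,258), the passed one at (162,181), the pad centred near (191,175) and the gauge near (352,201). The green mouth is on the gauge's left, at (296,215). Next I'll measure them with colour masks.

Run:
```python
from h import *
p=np.load('pics/top0.npz')['p']; hsv=cv2.cvtColor(p,cv2.COLOR_RGB2HSV); H,S,V=[hsv[:,:,i].astype(int) for i in range(3)]
def win(m,x0,y0,x1,y1):
    o=np.zeros(m.shape,np.uint8);o[y0:y1,x0:x1]=m[y0:y1,x0:x1]*255;return o
def rect(m,z,name,close=0,o=0):
    if close:m=cv2.morphologyEx(m,cv2.MORPH_CLOSE,np.ones((close,close)))
    if o:m=cv2.morphologyEx(m,cv2.MORPH_OPEN,np.ones((o,o)))
    cs,_=cv2.findContours(m,cv2.RETR_EXTERNAL,cv2.CHAIN_APPROX_NONE);c=max(cs,key=cv2.contourArea)
    P=ray('top',c.reshape(-1,2),z)[:,:2]
    r=cv2.minAreaRect(P.astype(np.float32));b=cv2.boxPoints(r);print(name,np.round(r[0],1),np.round(r[1],1),round(r[2],1),b.round().tolist());return P
gray=(S<60)
rect(win(gray,275,150,430,250),8,'gauge',5)
rect(win(S<70,155,232,205,282),6,'elem',0)
rect(win(S<70,140,155,185,203),6,'passed',0)
rect(win((S<60)&(V>60),310,265,340,295),58,'tube')
rect(win((S<60)&(V>60),350,262,385,296),6,'discR')
rect(win((S<60)&(V>60),125,280,158,312),6,'discL')
rect(win(V<45,275,85,315,132),95,'black');rect(win((H>100)&(H<125)&(S>120),318,95,360,140),95,'blue')
rect(win((H>0)&(H<180)&(H<10),160,235,205,275)&win((S>120)&(V>90),160,235,205,275),72,'redstripe')
# lips (bright)
for n,w in(('lipA',(325,170,375,195)),('lipB',(335,204,385,230))): rect(win((S<40)&(V>160),*w),28,n)
a=cv2.resize(p[225:290,125:215],None,fx=4,fy=4,interpolation=cv2.INTER_CUBIC)
b=cv2.resize(p[155:247,280:425],None,fx=4,fy=4,interpolation=cv2.INTER_CUBIC)
c=cv2.resize(p[130:215,125:255],None,fx=3,fy=3,interpolation=cv2.INTER_CUBIC)
im=np.zeros((600,800,3),np.uint8);im[:368,:580]=b;im[370:600,:360]=a[:230];im[370:600,380:770]=c[:230]
cv2.imwrite('pics/z.png',im[:,:,::-1])
```

```text
gauge [ 576.2 -141.2] [139.  288.7] 13.6 [[475.0, -17.0], [543.0, -298.0], [678.0, -265.0], [610.0, 15.0]]
elem [451.1 267.3] [43.5 70.9] 70.4 [[410.0, 259.0], [477.0, 235.0], [492.0, 276.0], [425.0, 300.0]]
passed [623.5 287.3] [68.8 47.5] 0.1 [[589.0, 311.0], [589.0, 264.0], [658.0, 264.0], [658.0, 311.0]]
tube [398.  -71.6] [37.1 37.8] 44.9 [[371.0, -71.0], [398.0, -98.0], [424.0, -72.0], [398.0, -45.0]]
discR [ 398.5 -168.6] [61.  62.5] 88.5 [[366.0, -198.0], [429.0, -200.0], [431.0, -139.0], [368.0, -137.0]]
discL [358.9 337.1] [61.4 61.8] 64.5 [[318.0, 323.0], [374.0, 296.0], [400.0, 352.0], [344.0, 378.0]]
black [765.8  -5.4] [66.8 91.5] 78.9 [[714.0, -29.0], [804.0, -47.0], [817.0, 19.0], [727.0, 36.0]]
blue [745.5 -98. ] [64.6 90.3] 62.9 [[691.0, -106.0], [771.0, -147.0], [800.0, -90.0], [720.0, -49.0]]
redstripe [446.8 255.3] [ 9.5 39. ] 71.3 [[427.0, 257.0], [464.0, 245.0], [467.0, 254.0], [430.0, 266.0]]Traceback (most recent call last):
  File "<stdin>", line 21, in <module>
  File "<stdin>", line 8, in rect
ValueError: max() iterable argument is empty
```

Run:
```python
from h import *
p=np.load('pics/top0.npz')['p']; hsv=cv2.cvtColor(p,cv2.COLOR_RGB2HSV); H,S,V=[hsv[:,:,i].astype(int) for i in range(3)]
def pts(m,x0,y0,x1,y1):
    y,x=np.nonzero(m[y0:y1,x0:x1]);return np.c_[x+x0,y+y0]
def rect(P,z,n):
    r=cv2.minAreaRect(ray('top',P,z)[:,:2].astype(np.float32));b=cv2.boxPoints(r);print(n,np.round(r[0],1),np.round(r[1],1),round(r[2],1),b.round().tolist())
rect(pts((S<70)&(V>120),155,232,205,282),6,'elem')
rect(pts((S<70)&(V>120),140,160,185,203),6,'passed')
rect(pts((S<70)&(V>150),325,172,372,195),28,'lipA');rect(pts((S<70)&(V>150),338,206,375,230),28,'lipB')
g=(H>50)&(H<90)&(S>80); P=pts(g,270,150,430,250);print('green',len(P),ray('top',P,8).mean(0).round())
for q in [(210,165),(230,190),(120,165),(200,225)]:print(q,hsv[q[1],q[0]],p[q[1],q[0]])
# pad corners by eye later
a=cv2.resize(p[225:282,135:225],None,fx=4,fy=4,interpolation=cv2.INTER_CUBIC)
b=cv2.resize(p[155:247,280:425],None,fx=4,fy=4,interpolation=cv2.INTER_CUBIC)
c=cv2.resize(p[137:213,127:254],None,fx=3,fy=3,interpolation=cv2.INTER_CUBIC)
im=np.zeros((600,800,3),np.uint8);im[:368,:580]=b;im[370:598,:360]=a;im[370:598,380:761]=c
cv2.imwrite('pics/z.png',im[:,:,::-1])
```

```text
elem [446.3 255.1] [69.9 70.7] 69.5 [[401.0, 235.0], [467.0, 210.0], [492.0, 275.0], [425.0, 300.0]]
passed [623.5 299.3] [68.8 69.2] 0.1 [[589.0, 334.0], [589.0, 265.0], [658.0, 265.0], [658.0, 334.0]]
lipA [ 608.5 -118.9] [16.3 21.1] 32.3 [[596.0, -114.0], [607.0, -132.0], [621.0, -124.0], [610.0, -106.0]]
lipB [ 535.6 -143.4] [16.7 39.1] 5.3 [[525.0, -125.0], [529.0, -164.0], [546.0, -162.0], [542.0, -123.0]]
green 341 [552. -36.   8.]
(210, 165) [ 15 135 144] [144 106  68]
(230, 190) [ 15 132 149] [149 111  72]
(120, 165) [ 14 135 132] [132  95  62]
(200, 225) [ 14 135 128] [128  92  60]
```

View pics/z.png

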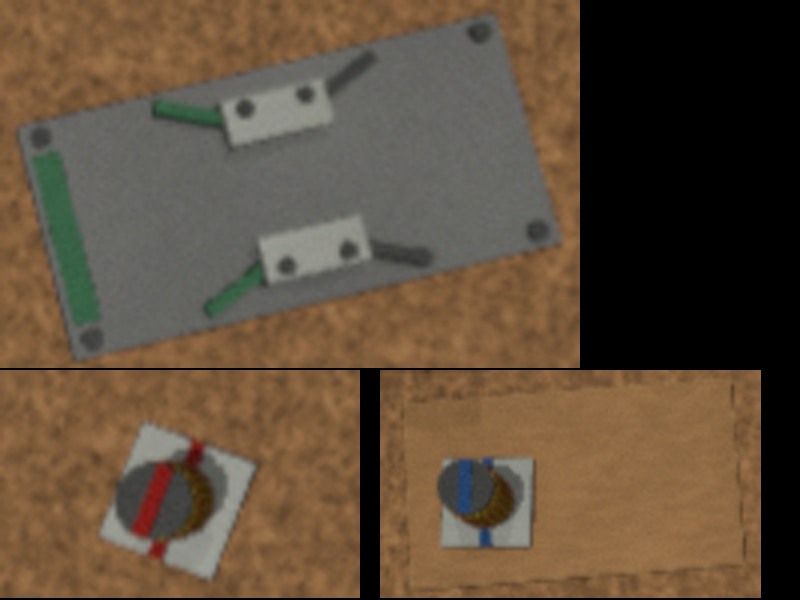

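Crop (4x for gauge and element, 3x for pad): the pad corners are at (405,402), (733,383), (745,566) and (410,590). The lips are at (219–334, 79–148) and (258–371, 215–285), and the red stripe runs from (197,445) to (157,550). I'll start moving towards the element while working out the pad.

Call:
carry_out(moves=[[[0,0,0,0.02,0.065,0,1],[0,0,0,0.02,0.07,0,1],[0,0,0,0.02,0.07,0,1],[0,0,0,0.02,0.07,0,1],[0,0,0,0.02,0.07,0,1]]])

```text
t: 0.72
tcp_pos: [294.6, -173.8, 202.6]
orientation: [[0.903, 0.429, 0.0], [0.429, -0.903, 0.0], [0.0, -0.0, -1.0]]
ft_force: [1.3, -0.0, 0.3]
width: 1.001
gripper_force: 0.0
```

Run:
```python
from h import *
s=ctrl.observe();print(s['t'],s['qpos'],s['tcp_pos'],s['orientation'])
C=np.array([(405,402),(733,383),(745,566),(410,590)],float);C=np.c_[127+(C[:,0]-380)/3,137+(C[:,1]-370)/3]
P=ray('top',C,4)[:,:2];print('pad',P.round(1).tolist(),P.mean(0))
print([np.linalg.norm(P[i]-P[(i+1)%4]).round(1) for i in range(4)])
r=cv2.minAreaRect(P.astype(np.float32));print(r)
L=np.array([(219,100),(326,79),(334,122),(232,148),(258,240),(360,215),(371,260),(270,285)],float)/4+[280,155]
W=ray('top',L,28)[:,:2]
a=np.radians(13.6);R=np.array([[np.cos(a),-np.sin(a)],[np.sin(a),np.cos(a)]])
print('lips in gauge',((W-[576.2,-141.2])@R).round(1).tolist())
c=np.array([[18,132],[492,14],[560,240],[77,360]])/4+[280,155];G=ray('top',c,8)[:,:2];print('gauge c',G.round(1).tolist(),G.mean(0))
```

```text
0.725 [-5.33139477e-01 -7.57632539e-02 -3.45493324e-01  1.30102975e+00
  2.94561212e-04  2.16552112e+00] [ 294.63493049 -173.7629093   202.59878871] [[ 9.03498871e-01  4.28590431e-01  1.81150265e-04]
 [ 4.28590388e-01 -9.03498879e-01  2.35125143e-04]
 [ 2.64441448e-04 -1.34796039e-04 -9.99999956e-01]]
pad [[702.6, 365.9], [718.0, 106.5], [572.5, 96.2], [553.3, 355.7]] [636.5966127  231.07906932]
[np.float64(259.8), np.float64(145.9), np.float64(260.2), np.float64(149.7)]
((636.831298828125, 231.00355529785156), (149.68153381347656, 260.15618896484375), 3.902716636657715)
lips in gauge [[53.2, 29.3], [50.7, -33.0], [25.7, -30.9], [24.8, 29.2], [-29.2, 28.5], [-28.9, -31.0], [-54.9, -30.2], [-55.2, 28.5]]
gauge c [[605.6, 13.1], [675.8, -264.4], [543.3, -297.6], [474.2, -19.7]] [ 574.73478097 -142.15134282]
```

Call:
carry_out(moves=[[[0,0,0.1,0.024,0.067,0,1],[0,0,0.1,0.024,0.067,0,1],[0,0,0.1,0.024,0.067,0,1],[0,0,0.1,0.024,0.067,0,1],[0,0,0.1,0.024,0.067,0,1],[0,0,0.013,0.024,0.067,0,1],[0,0,0,0.024,0.067,0,1],[0,0,0,0.022,0.067,0,1],[0,0,0,0,0,0,1]]])

```text
t: 1.85
tcp_pos: [446.9, 256.4, 201.2]
orientation: [[0.346, 0.938, -0.001], [0.938, -0.346, -0.0], [-0.001, -0.001, -1.0]]
ft_force: [-0.0, -1.0, 0.3]
width: 0.998
gripper_force: 0.0
```

```bash
cat >> h.py <<'E'
def wray(s,uv,z):
    c=ctrl.calibration('wrist'); K=np.array([[c['fx'],0,c['cx']],[0,c['fy'],c['cy']],[0,0,1]])
    q=cv2.undistortPoints(np.array(uv,float).reshape(-1,1,2),K,np.array(c['dist'])).reshape(-1,2)
    T=np.eye(4);T[:3,:3]=s['orientation'];T[:3,3]=s['tcp_pos'];M=T@np.array(c['hand_eye'])
    o=M[:3,3];dr=np.c_[q,np.ones(len(q))]@M[:3,:3].T
    return o+dr*((z-o[2])/dr[:,2])[:,None]
E
python3 - <<'E'
from h import *
s=ctrl.observe();print(s['t'],s['qpos'],s['tcp_pos'],s['orientation'])
p,d=snap('wrist','w1');print(ctrl.calibration('wrist')['hand_eye'])
hsv=cv2.cvtColor(p,cv2.COLOR_RGB2HSV); m=(hsv[:,:,1]<70)&(hsv[:,:,2]>120)
y,x=np.nonzero(m);print(len(x),x.min(),x.max(),y.min(),y.max())
r=cv2.minAreaRect(wray(s,np.c_[x,y],6)[:,:2].astype(np.float32));print(r)
E
```

```text
1.85 [5.20520282e-01 2.72738357e-01 4.35268963e-02 1.34300972e+00
 4.57268480e-04 2.44412581e+00] [446.92924515 256.37846591 201.22746538] [[ 3.45535055e-01  9.38404702e-01 -1.46356346e-03]
 [ 9.38405503e-01 -3.45535836e-01 -3.11918135e-04]
 [-7.98419069e-04 -1.26563736e-03 -9.99998880e-01]]
[[-1.26547386e-04 -9.45503171e-01 -3.25612864e-01  8.21253990e+01]
 [ 9.99999415e-01 -4.69357574e-04  9.74260535e-04 -9.98307182e-01]
 [-1.07399529e-03 -3.25612550e-01  9.45502678e-01 -1.70405545e+02]
 [ 0.00000000e+00  0.00000000e+00  0.00000000e+00  1.00000000e+00]]
7453 75 454 16 383
((409.6464538574219, 149.29115295410156), (517.0922241210938, 580.0209350585938), 69.70086669921875)
```

View pics/w1.png

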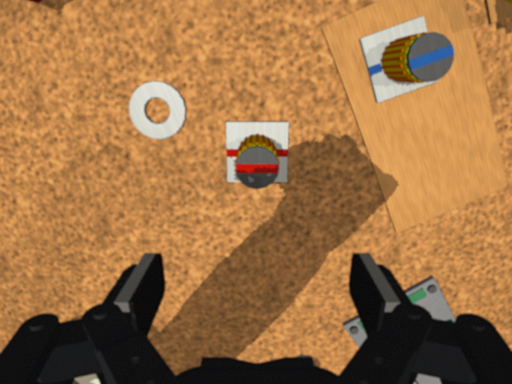

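The wrist view shows the element at (257,153), square to the tool, with the red stripe running horizontally. The passed element is at (415,58), well clear.

Run:
```python
from h import *
s=ctrl.observe();p=np.load('pics/w1.npz')['p']
hsv=cv2.cvtColor(p,cv2.COLOR_RGB2HSV); m=(hsv[:,:,1]<70)&(hsv[:,:,2]>120)
def rc(x0,y0,x1,y1,z):
    y,x=np.nonzero(m[y0:y1,x0:x1]);print(cv2.minAreaRect(wray(s,np.c_[x+x0,y+y0],z)[:,:2].astype(np.float32)))
rc(215,110,300,195,6);rc(350,5,445,110,10);rc(120,70,195,145,6)
print('padcorner',wray(s,[(322,28),(398,232)],4))
r=(hsv[:,:,1]>150)&((hsv[:,:,0]<6)|(hsv[:,:,0]>174));y,x=np.nonzero(r[160:180,230:285]);print('cap',cv2.minAreaRect(wray(s,np.c_[x+230,y+160],72)[:,:2].astype(np.float32)))
```

```text
((445.52056884765625, 254.10227966308594), (69.3172836303711, 69.83543395996094), 69.67931365966797)
((621.09326171875, 296.25469970703125), (71.11876678466797, 69.76741027832031), 0.40300145745277405)
((358.758544921875, 336.3691711425781), (61.814414978027344, 62.83237075805664), 68.69991302490234)
padcorner [[553.60017961 353.17600618   4.        ]
 [576.35801285  96.33439911   4.        ]]
cap ((444.6891784667969, 253.26051330566406), (8.795232772827148, 38.699649810791016), 69.68448638916016)
```

Call:
carry_out(moves=[[[0,0,0,-0.0014,-0.0025,-0.07,1],[0,0,0,0,0,-0.07,1],[0,0,0,0,0,-0.055,1],[0,0,0,0,0,-0.0225,1],[0,0,0,0,0,0,1],[0,0,0,0,0,0,0.2],[0,0,0,0,0,0,0.2],[0,0,0,0,0,0,0.2],[0,0,0,0,0,0,0.2]]], force=60)

```text
t: 3.02
tcp_pos: [446.3, 251.7, 30.5]
orientation: [[0.35, 0.937, 0.002], [0.937, -0.35, 0.001], [0.002, 0.002, -1.0]]
ft_force: [-2.2, -1.7, 5.5]
width: 0.461
gripper_force: 59.6
```

Call:
carry_out(moves=[[[0,0,0,0,0,0.025,0.2],[0,0,0,0,0,0.025,0.2],[0,0,-0.1085,0.021,-0.0586,0,0.2],[0,0,-0.1085,0.021,-0.0586,0,0.2],[0,0,-0.1085,0.021,-0.0586,0,0.2],[0,0,-0.1085,0.021,-0.0586,0,0.2],[0,0,-0.1085,0.021,-0.0586,0,0.2],[0,0,-0.1085,0.021,-0.0586,0,0.2],[0,0,0,0,0,0,0.2],[0,0,0,0,0,0,0.2]]])

```text
t: 4.28
tcp_pos: [545.7, -30.0, 68.6]
orientation: [[0.972, 0.235, -0.001], [0.235, -0.972, 0.001], [-0.001, -0.001, -1.0]]
ft_force: [0.5, 0.2, -3.2]
width: 0.461
gripper_force: 61.5
```

Run:
```python
from h import *
s=ctrl.observe();print(s['t'],s['tcp_pos'],np.degrees(np.arctan2(s['orientation'][1][0],s['orientation'][0][0])),s['width'])
p,d=snap('wrist','w2');s=ctrl.observe();print(s['tcp_pos']);q,_=snap('top','t2')
im=np.vstack([p[:300],cv2.resize(q[140:250,260:430],(512,300),interpolation=cv2.INTER_CUBIC)]);cv2.imwrite('pics/c2.png',im[:,:,::-1])
```

```text
4.275 [545.73526201 -30.00461989  68.553418  ] 13.571960311399591 0.4610646408999378
[545.69530012 -29.39807121  68.60318917]
```

View pics/c2.png

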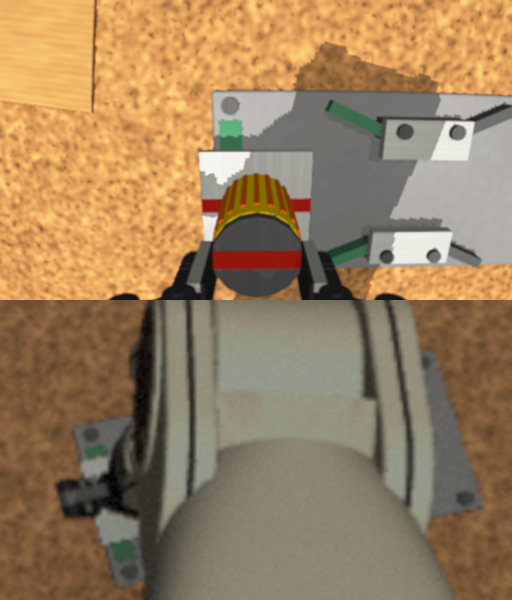

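The wrist view shows the flange with corners near (199,152) and (312,152). The stripe is horizontal, along the channel, and the lips are at (383–474, 117–160) and (370–452, 228–265). I'll zoom in for exact edges.

Run:
```python
from h import *
p=np.load('pics/w2.npz')['p']
cv2.imwrite('pics/z2.png',cv2.resize(p[85:275,190:490],(780,494),interpolation=cv2.INTER_CUBIC)[:,:,::-1])
```

```text
(no output)
```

View pics/z2.png

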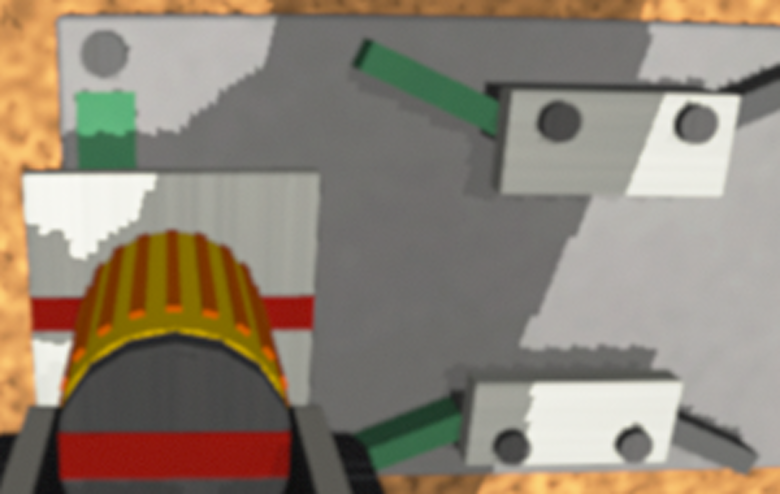

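```bash
cat >> h.py <<'E'
def G(W,c=(575.3,-141.6),deg=13.6):
    a=np.radians(deg);R=np.array([[np.cos(a),-np.sin(a)],[np.sin(a),np.cos(a)]]);return ((W[:,:2]-c)@R)
E
python3 - <<'E'
from h import *
s=ctrl.observe()
U=lambda L:np.array(L,float)/2.6+[190,85]-[.3,.3]
pr=lambda n,L,z:print(n,G(wray(s,U(L),z)).round(1).tolist())
pr('A',[(512,90),(741,97),(724,196),(500,192)],28);pr('B',[(474,380),(682,380),(668,464),(465,465)],28)
pr('plate',[(58,17)],8)
for z in (43,44.5,46): pr('flange',[(23,173),(320,173),(32,313),(314,313)],z)
print('tcp',G(np.array([s['tcp_pos']])))
E
```

```text
A [[54.3, 32.0], [53.8, -28.4], [27.9, -28.9], [28.4, 32.1]]
B [[-24.7, 32.6], [-25.4, -27.9], [-52.7, -29.5], [-51.8, 31.8]]
plate [[70.1, 145.6]]
flange [[36.3, 150.6], [36.4, 81.3], [1.2, 150.3], [1.2, 80.8]]
flange [[36.7, 150.3], [36.7, 81.5], [1.8, 150.0], [1.8, 81.1]]
flange [[37.0, 150.1], [37.1, 81.8], [2.4, 149.8], [2.4, 81.3]]
tcp [[ -2.30347963 116.34639457]]
```

Measured in the same wrist view, the element sits at x = +1.6 mm and the slot centre at +1.3 mm, so it is aligned. I'll lower it and enter.

Call:
carry_out(moves=[[[0,0,0,0,0,-0.02,0.2],[0,0,0,0,0,-0.014,0.2],[0,0,0,0,0,0,0.2],[0,0,0,0.0059,-0.0243,0,0.2],[0,0,0,0.0059,-0.0243,0,0.2],[0,0,0,0.0059,-0.0243,0,0.2],[0,0,0,0.0044,-0.0182,0,0.2],[0,0,0,0,0,0,0.2]]])

```text
t: 5.38
tcp_pos: [564.4, -104.6, 41.6]
orientation: [[0.973, 0.232, 0.0], [0.232, -0.973, 0.0], [0.0, 0.0, -1.0]]
ft_force: [0.9, 0.6, -2.3]
width: 0.461
gripper_force: 61.6
```

Run:
```python
from h import *
s=ctrl.observe();print(s['t'],s['tcp_pos'],G(np.array([s['tcp_pos']])),s['ft_force'],s['moment'])
```

```text
5.375 [ 564.35685523 -104.5671909    41.58663404] [[-1.92833695 38.56764037]] [ 0.92911839  0.56064464 -2.30417759] [ 0.02572305  0.03320294 -0.04544683]
```

Call:
carry_out(moves=[[[0,0,0,0.0044,-0.0182,0,0.2],[0,0,0,0.0044,-0.0182,0,0.2],[0,0,0,0,0,0,0.2],[0,0,0,0.0059,-0.0243,0,0.2],[0,0,0,0.0059,-0.0243,0,0.2],[0,0,0,0.0059,-0.0243,0,0.2],[0,0,0,0.0059,-0.0243,0,0.2],[0,0,0,0.0059,-0.0243,0,0.2],[0,0,0,0,0,0,0.2],[0,0,0,0,0,0,0.2]]])

```text
t: 6.62
tcp_pos: [594.4, -229.0, 41.3]
orientation: [[0.972, 0.235, -0.001], [0.235, -0.972, 0.001], [-0.001, -0.001, -1.0]]
ft_force: [-0.2, -0.2, -2.9]
width: 0.463
gripper_force: 61.6
```

Run:
```python
from h import *
s=ctrl.observe();print(s['t'],s['tcp_pos'],G(np.array([s['tcp_pos']])),s['ft_force'],s['qpos'])
```

```text
6.625 [ 594.36583877 -229.01586905   41.3027217 ] [[ -2.02390044 -89.44799717]] [-0.18697543 -0.19084175 -2.88305471] [-3.68027084e-01  6.14261865e-01  1.47111183e-01  1.10461829e+00
  4.74196673e-04  2.53682790e+00]
```

Call:
carry_out(moves=[[[0,0,0,0.0117,-0.0331,0.031,0.2],[0,0,0.1164,0,0,0,0.2],[0,0,0.1164,0,0,0,0.2],[0,0,0.1164,0,0,0,0.2],[0,0,0.1164,0,0,0,0.2],[0,0,0.1164,0,0,0,0.2],[0,0,0.1164,0,0,0,0.2],[0,0,0.1164,0,0,0,0.2],[0,0,0.1164,0,0,0,0.2],[0,0,0.1164,0,0,0,0.2]]])

```text
t: 7.88
tcp_pos: [603.9, -254.5, 66.4]
orientation: [[-0.242, 0.97, -0.001], [0.97, 0.242, 0.001], [0.001, -0.0, -1.0]]
ft_force: [-0.3, -0.3, -3.0]
width: 0.462
gripper_force: 61.8
```

Call:
carry_out(moves=[[[0,0,0,0,0,0,0.2],[0,0,0,0,0,0,0.2]]])

```text
t: 8.12
tcp_pos: [604.0, -255.1, 66.4]
orientation: [[-0.234, 0.972, -0.0], [0.972, 0.234, 0.0], [0.0, -0.0, -1.0]]
ft_force: [-0.8, 0.1, -3.1]
width: 0.461
gripper_force: 61.8
```

Run:
```python
from h import *
s=ctrl.observe();p,d=snap('wrist','w3')
print(s['t'],s['tcp_pos'],G(np.array([s['tcp_pos']])),s['ft_force'],np.degrees(np.arctan2(s['orientation'][1][0],s['orientation'][0][0])),s['width'])
cv2.imwrite('pics/z3.png',cv2.resize(p[0:300,130:400],(666,600)[:2] if 0 else (540,600),interpolation=cv2.INTER_CUBIC)[:,:,::-1])
```

```text
8.125 [ 604.01247027 -255.09994417   66.42046415] [[   1.21878462 -117.06903023]] [-0.77066614  0.1142531  -3.13189706] 103.5094031098443 0.4609147223338696
```

View pics/z3.png

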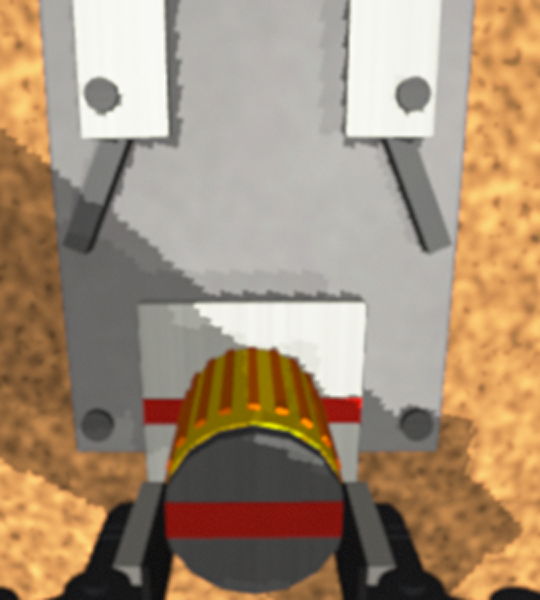

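The zoomed wrist view shows the inner lip corners at (167,136) and (347,136), and the flange's far corners at (138,305) and (366,301). The stripe runs across the channel.

Run:
```python
from h import *
s=ctrl.observe()
U=lambda L:np.array(L,float)/2+[130,0]-[.25,.25]
pr=lambda n,L,z:print(n,G(wray(s,U(L),z)).round(1).tolist())
pr('lips',[(82,138),(167,136),(347,136),(433,136),(163,2),(351,2)],28)
pr('plate',[(77,450),(438,450)],8);pr('guides',[(78,250),(440,246)],20)
pr('flange',[(138,305),(366,301),(145,411),(361,409)],42)
```

```text
lips [[-52.2, -29.7], [-26.4, -29.5], [27.7, -29.5], [53.8, -29.2], [-26.4, 7.8], [27.6, 7.7]]
plate [[-68.4, -142.6], [70.3, -142.8]]
guides [[-58.2, -64.7], [60.8, -63.5]]
flange [[-35.4, -78.3], [33.4, -77.2], [-35.1, -112.7], [33.7, -112.2]]
```

Call:
carry_out(moves=[[[0,0,-0.008,0.002,0.0005,-0.02,0.2],[0,0,0,0,0,-0.011,0.2],[0,0,0,0,0,0,0.2],[0,0,0,-0.0055,0.0228,0,0.2],[0,0,0,-0.0055,0.0228,0,0.2],[0,0,0,-0.0055,0.0228,0,0.2],[0,0,0,-0.0055,0.0228,0,0.2],[0,0,0,0,0,0,0.2]]])

```text
t: 9.18
tcp_pos: [587.7, -180.4, 41.8]
orientation: [[-0.226, 0.974, -0.001], [0.974, 0.226, 0.0], [0.0, -0.0, -1.0]]
ft_force: [-0.4, -0.4, -2.0]
width: 0.464
gripper_force: 61.8
```

Run:
```python
from h import *
s=ctrl.observe();print(s['t'],s['tcp_pos'],G(np.array([s['tcp_pos']])),s['ft_force'],s['moment'])
```

```text
9.175 [ 587.65171314 -180.44029961   41.79266514] [[  2.87239334 -40.6556644 ]] [-0.4270573  -0.44433094 -2.02183572] [-0.05294549  0.00714743  0.01789663]
```

Call:
carry_out(moves=[[[0,0,0,-0.0044,0.0182,0,0.2],[0,0,0,-0.0044,0.0182,0,0.2],[0,0,0,0,0,0,0.2],[0,0,0,-0.0059,0.0243,0,0.2],[0,0,0,-0.0059,0.0243,0,0.2],[0,0,0,-0.0059,0.0243,0,0.2],[0,0,0,-0.0059,0.0243,0,0.2],[0,0,0,-0.0059,0.0243,0,0.2],[0,0,0,0,0,0,0.2],[0,0,0,0,0,0,0.2]]])

```text
t: 10.42
tcp_pos: [557.7, -56.0, 41.8]
orientation: [[-0.224, 0.975, 0.001], [0.975, 0.224, -0.001], [-0.001, 0.0, -1.0]]
ft_force: [-0.2, -0.0, -2.3]
width: 0.46
gripper_force: 61.8
```

Run:
```python
from h import *
s=ctrl.observe();print(s['t'],s['tcp_pos'],G(np.array([s['tcp_pos']])),s['ft_force'],s['qpos'])
a=np.radians(3.9);c=np.array([635.5,230.5]);print('pad_free',c-65*np.array([-np.sin(a),np.cos(a)]), 'check +y', c+65*np.array([-np.sin(a),np.cos(a)]))
```

```text
10.425 [557.69033459 -56.00296657  41.77166358] [[ 3.0115593 87.3377522]] [-0.15856417 -0.0428811  -2.2924212 ] [-9.97796460e-02  4.76084134e-01 -9.24036823e-02  1.00168866e+00
 -5.13737501e-04  1.24530610e+00]
pad_free [639.92099389 165.65052188] check +y [631.07900611 295.34947812]
```

Call:
carry_out(moves=[[[0,0,0,0,0,0.0375,0.2],[0,0,-0.106,0.0174,0.0454,0,0.2],[0,0,0,0.0174,0.0454,0,0.2],[0,0,0,0.0174,0.0454,0,0.2],[0,0,0,0.0174,0.0454,0,0.2],[0,0,0,0.0174,0.0454,0,0.2],[0,0,0,0.0174,0.0454,0,0.2],[0,0,0,0,0,-0.03,0.2],[0,0,0,0,0,0,0.2],[0,0,0,0,0,0,0.2]]])

```text
t: 11.68
tcp_pos: [641.1, 160.9, 47.8]
orientation: [[-0.065, 0.998, -0.0], [0.998, 0.065, -0.0], [-0.0, -0.0, -1.0]]
ft_force: [-0.4, 0.6, -2.5]
width: 0.462
gripper_force: 61.8
```

Run:
```python
from h import *
s=ctrl.observe();print(s['t'],s['tcp_pos'],s['ft_force'],s['orientation'])
p,d=snap('wrist','w4');cv2.imwrite('pics/w4.png',p[:,:,::-1])
```

```text
11.675 [641.10589029 160.94779667  47.78108853] [-0.36336202  0.55142411 -2.46340574] [[-6.50282176e-02  9.97883397e-01 -2.37732044e-04]
 [ 9.97883398e-01  6.50281585e-02 -2.48408242e-04]
 [-2.32423183e-04 -2.53382405e-04 -9.99999941e-01]]
```

View pics/w4.png

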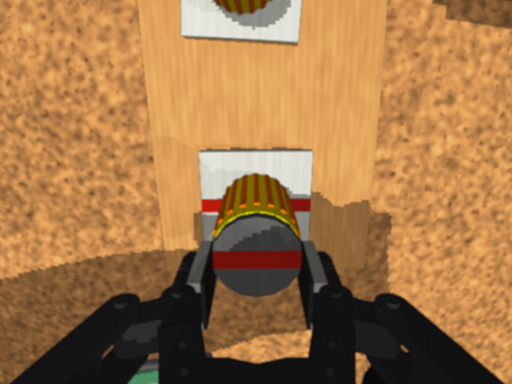

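The wrist view shows the flange at (200–312, 150–240), centred across the pad, with the passed element ahead at (240,20) and well clear. I'll lower it.

Call:
carry_out(moves=[[[0,0,0,0,0,-0.01,0.2],[0,0,0,0,0,-0.004,0.2],[0,0,0,0,0,-0.002,0.2],[0,0,0,0,0,0,0.2],[0,0,0,0,0,0,0.2]]])

```text
t: 12.35
tcp_pos: [641.1, 162.0, 34.9]
orientation: [[-0.066, 0.998, 0.0], [0.998, 0.066, 0.0], [0.0, 0.0, -1.0]]
ft_force: [-0.5, 0.3, -3.1]
width: 0.461
gripper_force: 61.9
```

Call:
carry_out(moves=[[[0,0,0,0,0,-0.0015,0.2],[0,0,0,0,0,0,0.2],[0,0,0,0,0,0,0.2]]])

```text
t: 12.72
tcp_pos: [641.1, 161.9, 34.7]
orientation: [[-0.066, 0.998, 0.001], [0.998, 0.066, 0.0], [0.0, 0.001, -1.0]]
ft_force: [-2.6, -0.8, 5.7]
width: 0.462
gripper_force: 62.6
```

Contact with the pad. I'll release and retreat.

Call:
carry_out(moves=[[[0,0,0,0,0,0,0.7],[0,0,0,0,0,0,1],[0,0,0,0,0,0,1],[0,0,0,0,0,0,1],[0,0,0,0,0,0.04,1],[0,0,0,0,0,0.07,1],[0,0,0,0,0,0.07,1],[0,0,0,-0.05,-0.06,0,1],[0,0,0,-0.05,-0.06,0,1],[0,0,0,0,0,0,1]]])

```text
t: 13.98
tcp_pos: [556.5, 62.8, 177.0]
orientation: [[-0.062, 0.998, -0.005], [0.998, 0.062, -0.001], [-0.001, -0.005, -1.0]]
ft_force: [1.0, 1.2, -0.4]
width: 0.993
gripper_force: 0.0
```

Call:
carry_out(moves=[[[0,0,0,-0.05,-0.06,0,1],[0,0,0,-0.05,-0.06,0,1],[0,0,0,-0.05,-0.06,0,1],[0,0,0,0,0,0,1]]])

```text
t: 14.48
tcp_pos: [439.2, -80.4, 178.1]
orientation: [[-0.061, 0.998, 0.0], [0.998, 0.061, -0.0], [-0.0, -0.0, -1.0]]
ft_force: [1.0, -0.5, 1.0]
width: 0.999
gripper_force: 0.0
```

Run:
```python
from h import *
print(ctrl.observe()['tcp_pos'],ctrl.observe()['t']);p,d=snap('top','t5')
hsv=cv2.cvtColor(p,cv2.COLOR_RGB2HSV).astype(int);m=(hsv[:,:,1]<70)&(hsv[:,:,2]>120)
for w in [(190,140,260,215),(140,160,185,203)]:
    x0,y0,x1,y1=w;y,x=np.nonzero(m[y0:y1,x0:x1])
    if len(x):print(len(x),cv2.minAreaRect(ray('top',np.c_[x+x0,y+y0],10)[:,:2].astype(np.float32)))
cv2.imwrite('pics/t5c.png',p[:,:,::-1])
```

```text
[439.16500136 -80.3533205  178.06718759] 14.475
409 ((638.9304809570312, 165.19918823242188), (70.25038146972656, 69.84810638427734), 4.345776557922363)
336 ((622.7745971679688, 298.3193359375), (68.57315063476562, 68.9118881225586), 0.015990745276212692)
```

View pics/t5c.png

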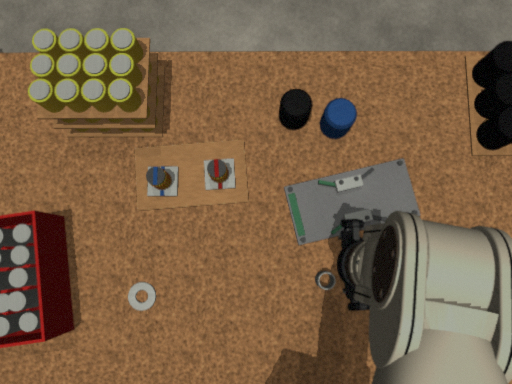

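The top view shows the element upright on the free half at (220,172), within 2 mm of the target. The passed element is still in place at (162,180), and the arm is clear.

```bash
python3 -c "
from station import ctrl
print(ctrl.job_done())"
```

```text
the job is handed in; nothing more can be done
None
```

The element went through the gauge both ways (stripe along, then across, with no contact seen in the force readings), now stands upright about 2 mm from the centre of the free pad half, and the job was handed in at about 14.5 s; no verdict was returned.

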